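# Bolt the guard of the board test fixture

### The arm

A 6-joint arm with a two-finger parallel gripper is mounted at the origin on a cart in front of the work surface, level with it; the furniture and walls round the work are solid. World frame = base frame: x ahead of the robot, y to its left, z up, the work surface at z = 0. Lengths are in mm, angles in rad, forces in N, time in s.
With the tool pointing down it reaches from about 400 to 825 mm from the base axis. Payload 7 kg.
Tool frame: the origin (TCP) lies at the very end of the fingers, on their centre line; the grasp point (between the pads) lies 19 mm behind it; z points along the fingers, y is the direction in which the jaws open and shut (so a half turn about z gives the same grasp; the last joint's range is limited). The gripper opens to 88 mm and grips with 3 to 60 N. Pads are 19 mm wide; open, the fingers measure 130 mm over their backs; the gripper's body (78 mm by 193 mm) begins 47 mm behind the grasp point.
Start: joints at [1.435, 0.359, 0.012, 0, -1.224, -0.288], TCP at [277.584, 615.258, 226.561] pointing down, gripper open.
Joint ranges: [-3.07, 3.07], [-1.43, 2.12], [-1.02, 1.25], [-3.03, 1.67], [-3.05, -0], [-3.03, 3.03]. Speed limits (rad/s): [2.39, 2.39, 3.01, 3.14, 3.14, 3.14].

### API

Orientations are given as a unit quaternion [x, y, z, w].
In Python, from plant import bot gives the robot as it stands. Calls block until the motion is done:
- bot.move_ptp(position, orientation): joint-space move of the TCP to a pose.
- bot.line_to(position, velocity=150, ori=None): straight line of the TCP; ori=None keeps the orientation; velocity is the mean speed in mm/s.
- bot.move_joints(angles): joint-space move.
- bot.move_gripper(opening, force=None): finger opening in mm; force is the grip in N (None keeps the last); returns when the fingers have stopped.
- bot.pause(seconds).
- bot.solve_ik(position, orientation): joint angles nearest the present ones, or None.
- bot.read_state(): the state.
- bot.camera(name): name is "side" or "top"; returns the picture (400x640x3 uint8, red, green, blue); there is no depth.
- bot.get_calibration(name): a dict with "fx", "fy", "cx", "cy" (pixels), "view" (4x4, takes a point from world to camera coordinates). Camera axes: x right, y up, looking along -z (the intrinsics and any distortion apply to the point x, -y, -z); pixel columns grow to the right and rows downward; lengths in mm; the calibration is good to about 2 mm. A picture is of the moment at which its call begins. get_calibration takes no time and is no camera call.
A pose or a line that the arm cannot do raises bot.Unreachable and nothing moves.
- bot.close_job(): hands the job in, once; it reports no verdict.
The state is a dict: "t": time; "joint_pos": joint angles; "qvel": joint speeds; "tau": joint torques, N m; "tcp_pos": TCP position; "eef_rot": TCP orientation; "contact_force": force on the tool from outside, world axes, zero at the start; "moment": the same for the moment, N m; "width": finger opening in mm.
Only numpy, scipy, OpenCV 4.12 (cv2) and the standard library are available. Lean on these libraries where they do the work, as an engineer would, in place of code of your own. Each camera call takes 0.05 s, during which the arm holds its last target.

### The job

Lock the clear guard of the test fixture: with one fingertip hold the red spring safety catch down, and while it is held down push the blue lug with the other fingertip so that the bolt slides fully home through its keeper. Then let go, so that the catch springs up again and locks the bolt there, with nothing touched. Never let the catch up half-way, and leave the loose things beside the fixture as they stand, neither lifted, shoved nor tipped over.

Things in the scene. Friction and masses are not known exactly. Their poses are not given: they have to be found in the camera images.
- fixture: grey fixture, base plate 250x170x12 mm, screwed to the desk. Origin on the desk, 130 mm from the plate's near edge, mid-width; x points from catch and bolt to the guard (the way the bolt slides home), y left, z up. A clear guard 55 mm high stands at x 38..120 mm. In front of it: the red catch plate on the right, the bolt with blue lug on the left; only the lug is higher than 57 mm
- catch_pad (a point): centre of the top of the red catch plate: 114 mm long (fixture x -122..-8 mm), 44 mm wide (fixture y -60..-16 mm), 56 mm above the desk when up. It goes straight down and stays level wherever it is pressed; a fingertip can slide along its whole length while holding it down
- catch (a joint): how far the catch is pressed, m: 0 up, stop at 0.014. A spring lifts it (3.3 N at 0, 6.8 N at the stop). Up, its tooth stands in the comb on the bolt's side and blocks the bolt; from 0.008 down the bolt is free. 0.010 to 0.012 is a good depth
- lug_face (a point): centre of the near (-x) upright face of the blue lug, the face to push. Lug: 46 mm wide (fixture y 14..60 mm), 8 mm thick along x, 44 to 78 mm above the desk. The face is at fixture x -75 mm with the bolt drawn back and moves with the bolt. The space behind it (-x) is free down to the steel bar and guides, 39 mm above the desk
- bolt (a joint): how far the bolt is slid towards the guard, m: 0 drawn back (starts at 0 to 0.0015), stop (fully home) at 0.050. Needs about 3 N, stays where it is left. With the catch up it has about 2 mm of play; the catch's tooth finds a gap in the comb every 12 mm, the last at 0.046 to 0.050
- tin: loose round tin with red lid, 64 mm wide, 24 mm high, stands left of the fixture; origin under its centre; leave alone
- bottle: loose small bottle with white cap, 31 mm wide, 67 mm high, stands left of the fixture; origin under its centre; leave alone
- driver: loose yellow screwdriver, 135 x 29 x 20 mm, lies right of the fixture; origin under its middle; leave alone
- brick: loose beige charger block, 43 x 34 x 32 mm, stands right of the fixture; origin under its centre; leave alone

How it is judged (in metres and radians):
On the way, in this order (a step that is already met when the one before it is completed fails the run):
1. the catch is held down with the bolt still drawn back (value of joint catch above 0.0065 m and value of joint bolt below 0.006 m), for 0.05 s.
2. the bolt is slid home with the catch still down (value of joint bolt above 0.0425 m and value of joint catch above 0.0055 m), for 0.05 s.
At the end, for the whole second after the job is handed in: The bolt stands within 5.5 mm of its home stop and at rest, the catch is up again (less than 3 mm down), and the tin, bottle, screwdriver and charger block are within 20 mm of where they stood (value of joint bolt above 0.0445 m and value of joint catch below 0.003 m and velocity of joint bolt between -0.005 and 0.005 m/s and distance of each of tin, bottle, driver, brick from where it was at the start of the episode below 0.02 m); the robot touches nothing.
It fails at once if the catch comes up while the bolt is half-way (value of joint bolt between 0.007 and 0.041 m and value of joint catch below 0.004 m).
It fails at once if a loose thing beside the fixture is lifted, shoved or tipped over (height (world z) of any of tin, bottle, brick above 0.015 m or height (world z) of driver above 0.025 m or distance of any of tin, bottle, driver, brick from where it was at the start of the episode above 0.02 m or angle between any of bottle, tin, brick's own z axis and vertical above 0.5 rad).
It also fails if it takes over 42 s, if anything falls off the work surface, if the arm or the gripper's body presses on something with over 40 N, if the wrist force passes 120 N, or if a joint passes its speed limit or range.

## Working session

There is one attempt and no reset: what is moved stays moved. The work goes in short steps, each a Python script; the robot and the scene stay as the last script left them, time stands still between calls to the robot, and variables do not carry over. Pictures are saved under pics/ and viewed, and the job is handed in when it is done.

```bash
ls; mkdir -p pics; python3 - <<'E'
from plant import bot
import cv2,numpy as np
for n in("side","top"):
    im=bot.camera(n); cv2.imwrite(f"pics/{n}0.png",im[:,:,::-1]); c=bot.get_calibration(n); print(n,c)
s=bot.read_state(); print(s)
E
```

```text
pics
side {'fx': 509.2726061163304, 'fy': 509.2726061163304, 'cx': 317.12311186352446, 'cy': 196.3397864507518, 'view': array([[-5.36634300e-01, -8.43814828e-01, -4.04399162e-04,
         3.39928820e+02],
       [ 7.40430405e-01, -4.71115466e-01,  4.79388186e-01,
        -4.54483551e+02],
       [-4.04705379e-01,  2.56956714e-01,  8.77602873e-01,
        -8.97167683e+02],
       [ 0.00000000e+00,  0.00000000e+00,  0.00000000e+00,
         1.00000000e+00]])}
top {'fx': 484.2577434453, 'fy': 484.2577434453, 'cx': 323.818282457111, 'cy': 196.78612266534677, 'view': array([[-2.78412435e-02, -9.99587637e-01, -7.03001957e-03,
         4.44564599e+01],
       [ 9.86369502e-01, -2.86126871e-02,  1.62038639e-01,
        -5.74972436e+02],
       [-1.62172968e-01, -2.42283970e-03,  9.86759372e-01,
        -1.15608964e+03],
       [ 0.00000000e+00,  0.00000000e+00,  0.00000000e+00,
         1.00000000e+00]])}
{'t': 0.1, 'joint_pos': array([ 1.43506254e+00,  3.59297564e-01,  1.11617761e-02, -3.28152234e-04,
       -1.22412887e+00, -2.88101058e-01]), 'qvel': array([ 1.30420137e-03, -4.27924669e-04,  1.35243910e-03,  1.49357963e-03,
        7.81773350e-07,  1.04275343e-03]), 'tau': array([-8.28234788e-04, -5.84165096e+01,  2.93749058e+01,  7.01536417e+00,
        1.01521148e-02, -5.00797807e-05]), 'tcp_pos': array([277.43609342, 614.85821017, 225.72922156]), 'eef_rot': array([ 9.77617385e-01, -2.10389366e-01, -9.79495404e-05,  7.43777312e-04]), 'contact_force': array([ 0.0026653 , -0.47055016, -0.43384439]), 'moment': array([-0.03334213, -0.00634916,  0.0157302 ]), 'width': 87.54568522926104}
```

View pics/side0.png

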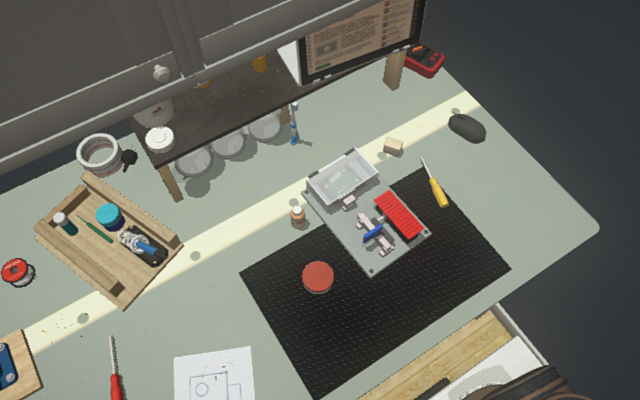

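View pics/top0.png

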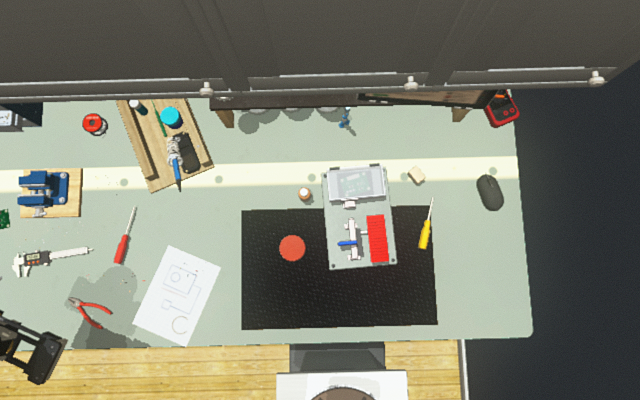

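```bash
cat > h.py <<'E'
import numpy as np,cv2
from plant import bot
def ray(n,px):
    c=bot.get_calibration(n); V=c['view']; R=V[:3,:3]; o=-R.T@V[:3,3]
    d=np.array([(px[0]-c['cx'])/c['fx'],-(px[1]-c['cy'])/c['fy'],-1.]); return o,R.T@d
def onz(n,px,z):
    o,d=ray(n,px); return o+d*(z-o[2])/d[2]
def proj(n,p):
    c=bot.get_calibration(n); q=c['view'][:3,:3]@np.asarray(p,float)+c['view'][:3,3]
    return np.array([c['cx']+c['fx']*q[0]/-q[2],c['cy']+c['fy']*(-q[1])/-q[2]])
E
python3 - <<'E'
from h import *
for n,(x0,y0,x1,y1) in {"top":(270,140,450,290),"side":(280,130,460,290)}.items():
    im=cv2.imread(f"pics/{n}0.png")
    cv2.imwrite(f"pics/{n}0z.png",cv2.resize(im[y0:y1,x0:x1],None,fx=4,fy=4,interpolation=cv2.INTER_CUBIC)[:600])
    b,g,r=[im[:,:,i].astype(int) for i in range(3)]
    for nm,m,z in(("red",(r>140)&(g<70)&(b<70),56),("blue",(b>100)&(r<70)&(g<110),78)):
        m=m.astype(np.uint8); k=np.zeros_like(m); 
        k[y0:y1,x0:x1]=m[y0:y1,x0:x1]
        nn,l,st,ce=cv2.connectedComponentsWithStats(k)
        for i in range(1,nn):
            if st[i,4]<20: continue
            cn=cv2.findContours((l==i).astype(np.uint8),0,2)[0][0]
            rect=cv2.minAreaRect(cn); bp=cv2.boxPoints(rect)
            print(n,nm,st[i],ce[i].round(1)); P=[onz(n,p,z)[:2].round(1) for p in bp]
            print(bp.round(1).tolist(),[p.tolist() for p in P],'c',onz(n,ce[i],z)[:2].round(1))
E
```

```text
top red [367 215  22  47 758] [377.3 238.5]
[[366.1000061035156, 216.6999969482422], [382.79998779296875, 214.6999969482422], [388.29998779296875, 260.1000061035156], [371.5, 262.1000061035156]] [[522.1, -73.9], [525.9, -115.2], [415.3, -122.9], [411.6, -82.3]] c [468.2 -99. ]
top blue [339 242  18   4  23] [347.5 243.7]
[[339.0, 244.0], [356.0, 242.0], [356.20001220703125, 243.39999389648438], [339.20001220703125, 245.39999389648438]] [[456.0, -4.9], [459.6, -45.6], [456.3, -45.8], [452.7, -5.2]] c [456.1 -25.2]
side red [375 191  48  48 939] [398.8 214.8]
[[373.8999938964844, 200.8000030517578], [387.8999938964844, 188.3000030517578], [422.79998779296875, 227.6999969482422], [408.8999938964844, 240.10000610351562]] [[520.2, -70.3], [528.8, -113.0], [415.1, -118.6], [408.3, -77.5]] c [465.3 -94.7]
side blue [292 137   7   6  21] [294.6 139. ]
[[292.0, 137.0], [298.0, 137.0], [298.0, 142.0], [292.0, 142.0]] [[739.8, -1.7], [732.7, -12.9], [721.2, -5.9], [728.3, 5.2]] c [732.2  -3.7]
side blue [364 224  18  14  49] [373.3 230.9]
[[363.29998779296875, 236.0], [380.70001220703125, 223.5], [382.5, 226.10000610351562], [365.1000061035156, 238.5]] [[458.4, 2.5], [462.0, -42.8], [455.4, -42.6], [451.9, 2.6]] c [456.6 -20.7]
```

View pics/top0z.png

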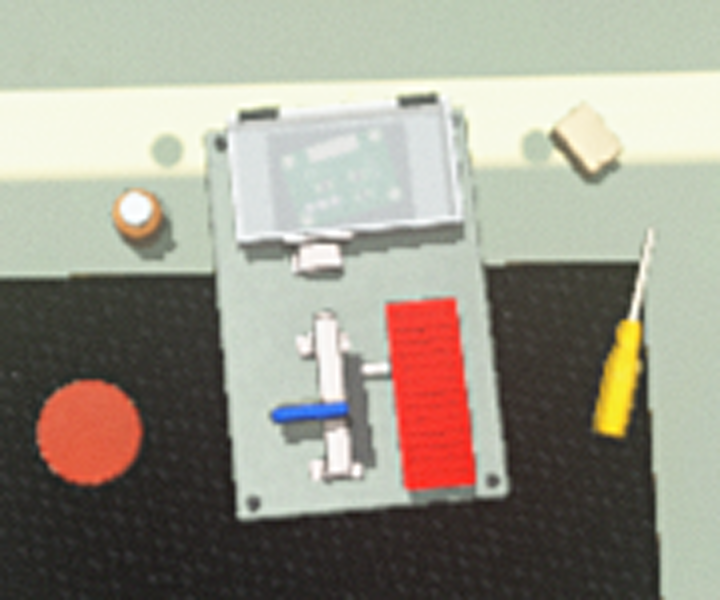

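View pics/side0z.png

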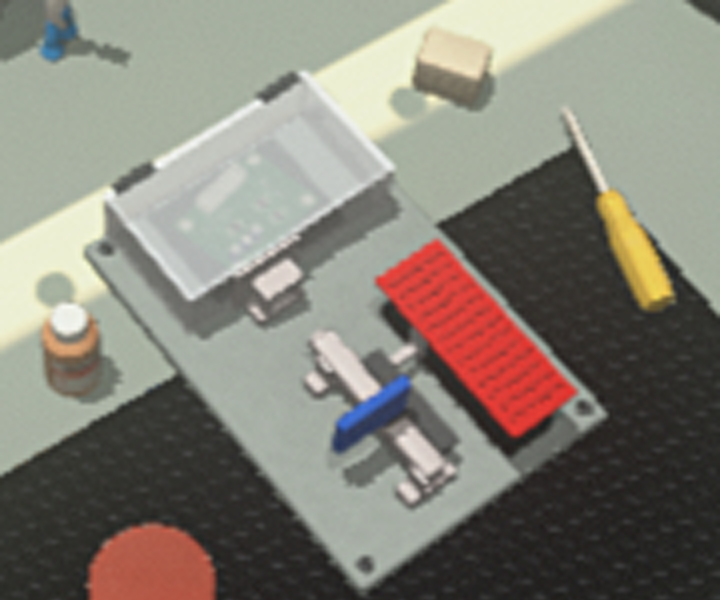

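```bash
cat >> h.py <<'E'
psi=0.075; O=np.array([529.,-54.2])
Rf=np.array([[np.cos(psi),-np.sin(psi)],[np.sin(psi),np.cos(psi)]])
Q=np.array([np.cos(psi/2),np.sin(psi/2),0,0]); Q2=np.array([-np.sin(psi/2),np.cos(psi/2),0,0])
def W(x,y,z): return np.r_[O+Rf@[x,y],z]
def F(p): return np.r_[Rf.T@(np.asarray(p[:2])-O),p[2]]
def rep(tag=''):
    s=bot.read_state(); f=s['contact_force']
    print(tag,'t%.2f'%s['t'],'F',F(s['tcp_pos']).round(1),'f',np.r_[Rf.T@f[:2],f[2]].round(2),'w%.1f'%s['width'],flush=True); return s
E
python3 - <<'E'
from h import *
for pt in [(321.75,173.75),(330,270),(397,263),(387,168)]: print(F(onz('top',pt,12)).round(1))
for pt in [(371,276.5),(431.5,233),(302,191)]: print('s',F(onz('side',pt,12)).round(1))
print('tin',onz('top',(292.5,248),24).round(0),onz('side',(318,277),24).round(0))
for q in(Q,Q2):
    for z in(140,45):
        for x in(-97,-34): print(z,x,bot.solve_ik(W(x,-.5,z),q))
E
```

```text
[119.2  77.3  12. ]
[-127.    81.9   12. ]
[-127.   -86.5   12. ]
[116.7 -91.7  12. ]
s [-126.1   83.6   12. ]
s [-128.3  -82.4   12. ]
s [120.8  79.   12. ]
tin [453. 110.  24.] [451. 114.  24.]
140 -97 [ 0.3123104   0.04038406 -0.61315419  0.         -0.91725808  1.33348593]
140 -34 [ 0.27989221  0.14601188 -0.49156375  0.         -0.9332207   1.36590412]
45 -97 [ 0.3123104   0.18303512 -0.73153249  0.         -0.65622872  1.33348593]
45 -34 [ 0.27989221  0.2727154  -0.59990728  0.         -0.69817364  1.36590412]
140 -97 [ 0.3123104   0.04038406 -0.61315419  0.         -0.91725808 -1.80810673]
140 -34 [ 0.27989221  0.14601188 -0.49156375  0.         -0.9332207  -1.77568853]
45 -97 [ 0.3123104   0.18303512 -0.73153249  0.         -0.65622872 -1.80810673]
45 -34 [ 0.27989221  0.2727154  -0.59990728  0.         -0.69817364 -1.77568853]
```

```bash
sed -i 's/^psi=.*/psi=0.06; O=np.array([529.5,-55.6])/' h.py
python3 - <<'E'
from h import *
bot.move_gripper(54)
bot.move_ptp(W(-97,-.5,170),Q2); rep()
bot.line_to(W(-97,-.5,85),150); rep()
for n in("side","top"):
    im=bot.camera(n); x0,y0=(280,130) if n=="side" else (270,140)
    cv2.imwrite(f"pics/{n}1z.png",cv2.resize(im[y0:y0+150,x0:x0+180,::-1],None,fx=4,fy=4,interpolation=cv2.INTER_CUBIC))
E
```

```text
t3.35 F [-9.660e+01 -1.000e-01  1.701e+02] f [ 0.42  0.04 -1.1 ] w54.1
 t4.07 F [-96.4  -0.3  85.4] f [ 0.58 -0.93  0.61] w53.9
```

View pics/side1z.png

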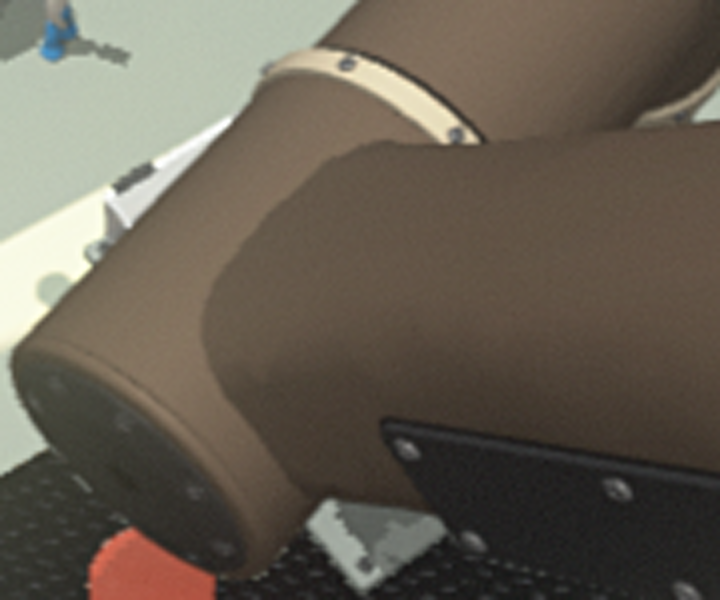

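View pics/top1z.png

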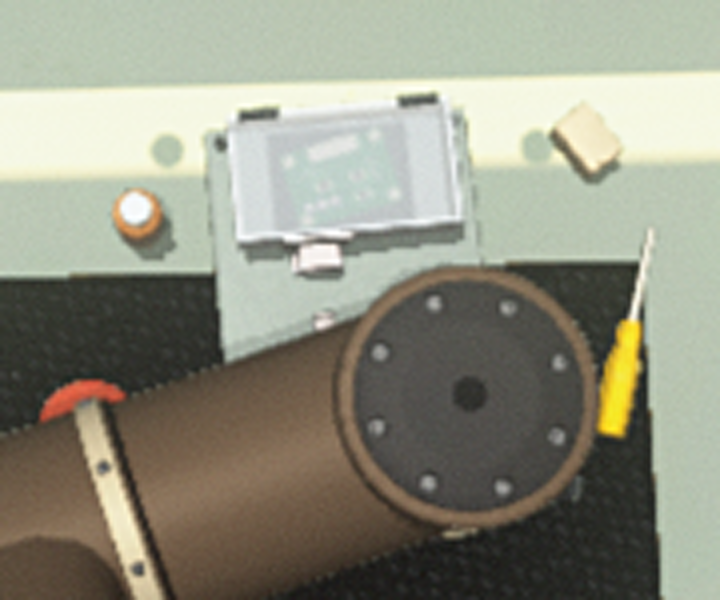

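Both views are blocked by the arm (only the guard, driver, bottle and part of the tin show, all unmoved), so I'll press by position and check by force.

```bash
cat >> h.py <<'E'
def fav(tag='',n=8):
    a=[];p=[]
    for i in range(n):
        bot.pause(0.02); s=bot.read_state(); a.append(s['contact_force']);p.append(s['tcp_pos'])
    f=np.mean(a,0); f=np.r_[Rf.T@f[:2],f[2]]
    print(tag,'t%.2f'%s['t'],'F',F(np.mean(p,0)).round(1),'f',f.round(2),'sd',np.std(a,0).round(1),'w%.1f'%s['width'],flush=True); return f
E
python3 - <<'E'
from h import *
bot.line_to(W(-97,-.5,62),80); f0=fav('free')
for z in(57,54,51,48,45):
    bot.line_to(W(-97,-.5,z),20); fav(z)
E
```

```text
free t4.73 F [-96.6  -0.5  62.5] f [-0.3   0.12  0.26] sd [0.6 0.7 0.2] w54.0
57 t5.27 F [-97.   -0.5  57. ] f [-0.25 -0.11  0.03] sd [0.2 0.4 0.6] w54.0
54 t5.70 F [-96.8  -0.5  54.1] f [-0.21  0.44  3.11] sd [0.4 0.3 0.5] w54.0
51 t6.13 F [-96.8  -0.5  51. ] f [ 0.53 -0.08  3.93] sd [0.2 0.7 0.6] w53.8
48 t6.57 F [-96.8  -0.5  48.1] f [0.37 0.2  4.37] sd [0.3 0.4 0.4] w54.0
45 t7.00 F [-96.8  -0.5  45.2] f [ 0.17 -0.18  5.01] sd [0.2 0.5 0.3] w53.8
```

```bash
python3 - <<'E'
from h import *
bot.line_to(W(-97,-.5,44.2),20); fav('deep')
for x in(-90,-86,-82,-74,-66,-58,-50,-42,-39):
    bot.line_to(W(x,-.5,44.2),30); f=fav(x,5)
    if f[0]<-15: break
E
```

```text
deep t7.38 F [-96.8  -0.5  44.4] f [ 0.33 -0.29  5.58] sd [0.5 0.4 0.4] w53.9
-90 t7.85 F [-91.6  -0.8  43.8] f [-2.56 -0.19  5.65] sd [0.3 0.4 0.4] w53.7
-86 t8.22 F [-87.8  -0.9  43.8] f [-3.2 -0.5  5.9] sd [0.3 0.7 0.6] w53.9
-82 t8.58 F [-83.9  -0.9  43.8] f [-2.8  -0.48  5.33] sd [0.4 0.4 0.2] w53.9
-74 t9.08 F [-76.7  -1.1  43.5] f [-4.68 -0.36  5.47] sd [0.4 0.3 0.3] w54.2
-66 t9.58 F [-68.9  -1.1  43.4] f [-4.91 -0.94  5.28] sd [0.2 0.4 0.7] w54.1
-58 t10.08 F [-60.9  -1.1  43.4] f [-4.94 -0.48  4.7 ] sd [0.2 0.3 0.3] w53.8
-50 t10.58 F [-52.9  -1.1  43.4] f [-4.95 -0.4   5.22] sd [0.3 0.4 0.5] w53.6
-42 t11.08 F [-44.9  -1.1  43.4] f [-5.03 -0.5   5.41] sd [0.2 0.4 0.5] w53.9
-39 t11.42 F [-42.1  -1.1  43.3] f [-5.5  -0.53  5.01] sd [0.6 0.4 0.3] w53.7
```

```bash
python3 - <<'E'
from h import *
for x in np.arange(-36.5,-18,1.5):
    bot.line_to(W(x,-.5,44.7),20); f=fav(x,5)
    if f[0]<-13: break
E
```

```text
-36.5 t11.78 F [-40.1  -1.1  43.6] f [-5.52 -0.51  4.49] sd [0.4 0.4 0.3] w54.6
-35.0 t12.11 F [-38.6  -1.1  43.6] f [-6.12 -0.24  4.27] sd [0.3 0.3 0.6] w54.1
-33.5 t12.44 F [-37.1  -1.1  43.6] f [-6.09 -0.43  4.69] sd [0.4 0.4 0.3] w53.8
-32.0 t12.78 F [-35.6  -1.1  43.6] f [-6.05 -0.3   4.55] sd [0.4 0.4 0.4] w53.9
-30.5 t13.11 F [-34.1  -1.1  43.6] f [-5.82 -0.18  4.55] sd [0.5 0.5 0.5] w53.9
-29.0 t13.44 F [-33.7  -1.1  43.6] f [-9.9   1.36  8.63] sd [0.7 0.5 0.2] w53.9
-27.5 t13.78 F [-33.7  -1.2  43.4] f [-14.62   2.99  12.52] sd [0.6 0.3 0.4] w53.7
```

Firm stop at fixture x = -33.7 (predicted -34.5), so the bolt is home. Next: back off with the catch held, then lift.

```bash
python3 - <<'E'
from h import *
bot.line_to(W(-34,-.5,44.5),20); fav('b1',4)
bot.line_to(W(-40,-.5,44.5),20); fav('b2',4)
bot.line_to(W(-40,-.5,75),60); fav('up',4)
bot.line_to(W(-40,-.5,180),120)
bot.move_ptp([277.6,615,226.5],[0.9776,-0.2104,0,0]); rep()
for n in("side","top"):
    im=bot.camera(n); x0,y0=(280,130) if n=="side" else (270,140)
    cv2.imwrite(f"pics/{n}2.png",im[:,:,::-1])
    cv2.imwrite(f"pics/{n}2z.png",cv2.resize(im[y0:y0+150,x0:x0+180,::-1],None,fx=4,fy=4,interpolation=cv2.INTER_CUBIC))
    im=im.astype(int);r,g,b=im[...,0],im[...,1],im[...,2]
    a=cv2.imread(f"pics/{n}0.png").astype(int)
    def cen(r,g,b,k):
        m=(r>140)&(g<70)&(b<70) if k=='red' else (b>100)&(r<70)&(g<110)
        m[:,:300]=0;m[:,460:]=0;m[:190]=0;m[290:]=0
        ys,xs=np.nonzero(m); return xs.mean(),ys.mean()
    for k,z in(('red',56),('blue',78)):
        print(n,k,[F(onz(n,c,z)).round(1) for c in(cen(a[...,2],a[...,1],a[...,0],k),cen(r,g,b,k))])
E
```

```text
b1 t14.32 F [-33.9  -0.9  44.8] f [ 0.8  -2.51  5.57] sd [0.2 0.6 0.4] w54.4
b2 t14.83 F [-38.4  -0.3  45.3] f [ 2.8  -0.55  5.8 ] sd [0.5 0.5 0.4] w53.7
up t15.56 F [-40.5  -0.5  74.7] f [ 0.14  0.28 -0.24] sd [0.6 0.2 0.2] w54.0
 t19.09 F [-210.5  683.9  226.6] f [0.62 0.33 0.07] w53.9
side red [array([-66.5, -34.7,  56. ]), array([-66.8, -35. ,  56. ])]
side blue [array([-70.6,  40.6,  78. ]), array([-22. ,  39.9,  78. ])]
top red [array([-63.8, -39.5,  56. ]), array([-63.9, -39.4,  56. ])]
top blue [array([-71.4,  34.7,  78. ]), array([-22.4,  36.2,  78. ])]
```

View pics/side2z.png

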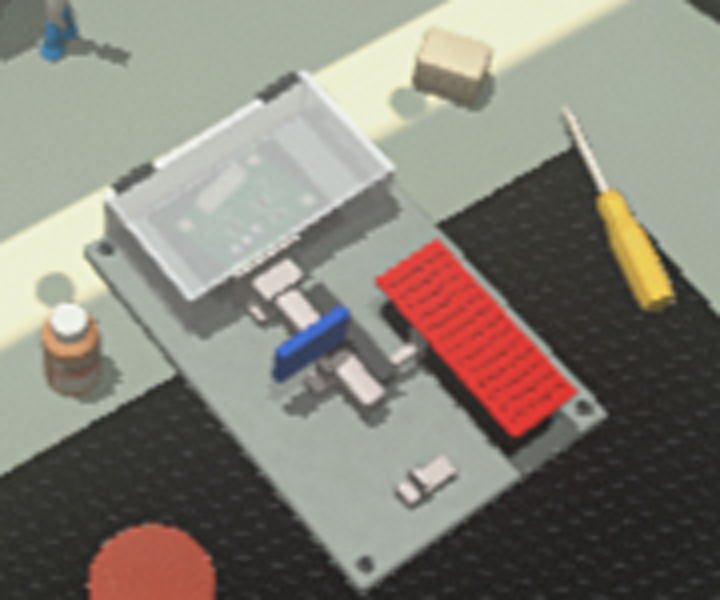

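View pics/top2z.png

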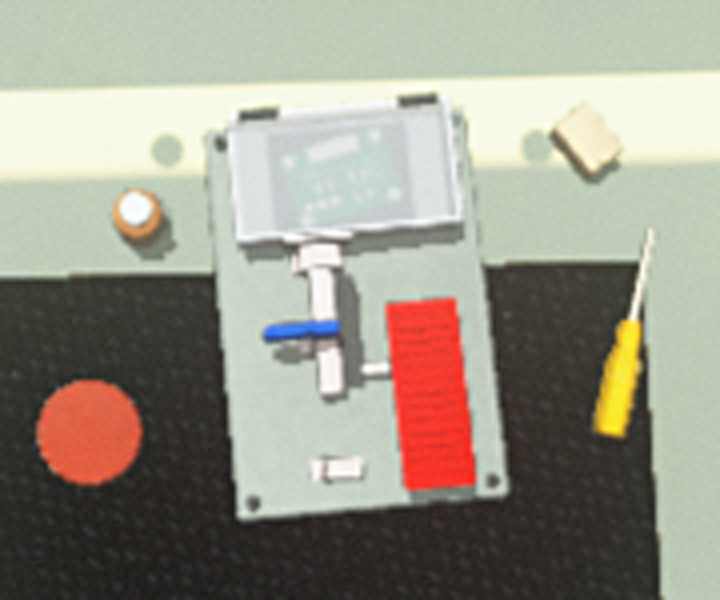

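The bolt is in its keeper: the lug has moved about 49 mm, now at (302,328) in the zoomed top view. The red plate sits at the same pixels as at the start, so the catch is up. The tin, bottle, driver and brick haven't moved.

```bash
python3 - <<'E'
from h import *
bot.close_job(); print('ok')
E
```

```text
the job is handed in; nothing more can be done
ok
```

The guard is locked: the bolt is home, the catch has sprung back up, and I handed the job in at about 19 s of the 42 s allowed. No verdict is reported.

**What I did:** With the fingers 54 mm apart, I pressed the catch with one fingertip to about 11–12.5 mm by TCP height. Still holding it, I pushed the lug with the other fingertip until it hit a firm stop at fixture x −33.7 mm (−34.5 mm predicted). I then backed off about 5 mm with the catch held, lifted straight up and moved clear.

**Last checks:**
- **Bolt:** the lug had moved 48.6 mm in the side view and 49.0 mm in the top view.
- **Catch:** the red plate was back at its starting position to within 0.4 mm in both views.
- **Loose things:** tin, bottle, screwdriver and charger block looked unmoved in both views.
- **Contact:** the robot was touching nothing at the end, with forces near zero.

**What disagreed or could not be checked:**
- **Camera:** the arm hid the fixture from both cameras during the press and push, so I relied on position and force there.
- **Spring force:** it read about 0.5–1 N below the stated curve while pressing.
- **Views:** the two views differed by about 5 mm sideways, so I used their mean.
- **Overpress:** at the stop the upward force rose to about 12.5 N, probably friction at the lug. It dropped back to about 5.7 N as soon as I eased off.

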